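Fetch the wide pressing die from behind the dispenser's flap

TASK

Take the wider of the two aluminium pressing dies out of the bench dispenser: push the spring-loaded flap aside by its upright lip and hold it open while you reach in. Stand the die upright in the middle of the round steel holder, setting it down rather than dropping it. Let the flap spring shut, and leave the narrow die standing where it is.

Things in the scene. Friction and masses are not known exactly. Their poses are not given: they have to be found in the camera images.
- wide_die_center (a point): Centre (half-way up) of the wide pressing die: an upright aluminium cylinder, diameter 34 mm, 44 mm tall, about 110 g, standing loose on the dispenser's compartment floor under the clear flap.
- narrow_die_center (a point): Centre (half-way up) of the narrow pressing die: an upright aluminium cylinder, diameter 22 mm, 44 mm tall, in the same compartment about 55 mm from the wide one; either may be nearer the robot. It stays where it is.
- flap_lip (a point): Middle of the top edge of the flap's upright steel lip, 74 mm above the table. Flap shut: x runs along the lip away from the robot, y is the way to push it. Lip: 122 mm long, 3 mm thick, 52 to 74 mm above the table. Pin: upright, 122 mm along +x. The flap (clear level plate, 54 mm wide in +y from the lip, top at 55 mm) swings level about the pin up to 1 rad; a spring shuts it, 1 to 4 N at the lip.
- dispenser: Fixed wooden box, 50 mm high. Origin: on the table under the compartment's middle; axes as the shut flap's; the lip is at y -24 mm. Open compartment: x -60 to 58, y -55 to 57 mm, floor 4 mm above the table; dies at x about -28 and 27, y 0. Fingertips 58 to 68 mm high clear box and plate: one finger's back pushes the lip +y till the die is between the fingers, then straight down, grip, straight up.
- holder: Round steel holder fixed on the table: base 90 mm across and 12 mm high, on it a flat round table 64 mm across whose top is 20 mm above the work surface. Origin: centre of its underside; z up. Three small screws stick out of the base by 16 mm, below the top.
There are look-alikes about, which are no part of the job. Leave any pink or purple look-alike of the holder alone.

How it is judged:
By the outcome, as a careful person would: the job done as asked, in the order asked, and still so for the second after the job is handed in, with the robot touching nothing.
It also fails if it takes over 48 s, if anything falls off the work surface, if the arm or the gripper's body presses on something with over 40 N, if the wrist force passes 120 N, or if a joint passes its speed limit or range.

ROBOT

A 6-joint arm with a two-finger parallel gripper is mounted at the origin on the work surface. World frame = base frame: x ahead of the robot, y to its left, z up, the work surface at z = 0. Lengths are in m, angles in degrees, forces in N, time in s.
With the tool pointing down it reaches from about 0.325 to 0.775 m from the base axis. Payload 5.5 kg.
Tool frame: the origin (TCP) lies at the centre of the arm's flange, where the gripper is bolted on; the fingertips stand 182 mm ahead of it and the grasp point (between the pads) lies 163 mm ahead of it; z points along the fingers, y is the direction in which the jaws open and shut (so a half turn about z gives the same grasp; the last joint's range is limited). The gripper opens to 88 mm and grips with 3 to 60 N. Pads are 20 mm wide; open, the fingers measure 115 mm over their backs; the gripper's body (75 mm by 178 mm) begins 61 mm behind the grasp point.
Start: joints at [-69.54, 5.22, 70.514, -0, 104.267, -3.249], TCP at [0.241, -0.549, 0.405] pointing down, gripper open.
Joint ranges: [-164.24, 164.24], [-49.07, 125.15], [9.68, 141.18], [-86.29, 266.29], [3.28, 154.24], [-151.56, 151.56]. Speed limits (degrees/s): [147.25, 147.25, 172.46, 180, 180, 180].

INTERFACE

Orientations are given as [roll, pitch, yaw] about the fixed x, y, z axes, in that order (R = Rz(yaw) Ry(pitch) Rx(roll)).
In Python, from station import r gives the robot as it stands. The module is installed in compiled form; this text tells all that it offers. Calls block until the motion is done:
- r.reach(position, orientation): joint-space move of the TCP to a pose.
- r.servo_line(position, rotation=None, speed=0.15): straight line of the TCP; rotation=None keeps the orientation; speed is the mean speed in m/s.
- r.move_joints(angles): joint-space move.
- r.let_go() and r.grab(squeeze=None): open the fingers fully, or close them until they stop; squeeze is the grip in N (None keeps the last).
- r.wait(seconds).
- r.inverse_kinematics(position, orientation): joint angles nearest the present ones, or None.
- r.sense(): the state.
- r.snapshot(name): name is "side" or "top" or "wrist"; returns a dict with "frame" (384x512x3 uint8, red, green, blue), "fx", "fy", "cx", "cy" (pixels), "R" (3x3) and "t" (3): a world point X has camera coordinates R X + t. Camera axes: x right, y down, z forward; pixel columns grow to the right and rows downward; lengths in m; the calibration is good to about 2 mm. A picture is of the moment at which its call begins. There is no depth.
A pose or a line that the arm cannot do raises r.IKError and nothing moves.
- r.hand_in(): hands the job in, once; it reports no verdict.
The state is a dict: "clock": time; "joints": joint angles; "joint_vel": joint speeds; "joint_torque": joint torques, N m; "tcp_pos": TCP position; "orientation": TCP orientation; "contact_force": force on the tool from outside, world axes, zero at the start; "torque": the same for the moment, N m; "opening": finger opening in m.
Only numpy, scipy, OpenCV 4.12 (cv2) and the standard library are available. Lean on these libraries where they do the work, as an engineer would, in place of code of your own. Each camera call takes 0.05 s, during which the arm holds its last target.

## Working session

There is one attempt and no reset: what is moved stays moved. The work goes in short steps, each a Python script; the robot and the scene stay as the last script left them, time stands still between calls to the robot, and variables do not carry over. Pictures are saved under pics/ and viewed, and the job is handed in when it is done.

```bash
mkdir -p pics; python3 - <<'E'
from station import r
import cv2,numpy as np
for n in("side","top","wrist"):
    s=r.snapshot(n); cv2.imwrite(f"pics/a_{n}.png",s["frame"][:,:,::-1]); np.savez(f"a_{n}.npz",**s)
    print(n,s["fx"],s["cx"],s["cy"],np.round(-np.array(s["R"]).T@s["t"],3))
print(r.sense())
E
```

```text
side 381.01386264057135 248.70323576863058 190.6403507955116 [ 0.526 -0.776  0.711]
top 411.64653752832334 256.223517356177 186.79682532527133 [ 0.408 -0.067  1.193]
wrist 294.42311353982626 259.1453093444695 192.5866804030522 [ 0.303 -0.522  0.384]
{'clock': 0.15, 'joints': array([-6.95374634e+01,  5.25419432e+00,  7.05645141e+01,  1.54518062e-03,
        1.04266166e+02, -3.24708829e+00]), 'joint_vel': array([-0.09748438, -0.05932651, -0.17338148,  0.08164367, -0.0630318 ,
        0.01139378]), 'joint_torque': array([ 2.31385362e-03, -4.47044027e+01, -4.06906986e+01,  6.99462066e-02,
        2.74549867e-02, -1.07244255e-04]), 'tcp_pos': array([ 0.24129832, -0.54940242,  0.40377097]), 'orientation': array([-1.79915347e+02, -6.30313784e-03,  2.37099999e+01]), 'contact_force': array([-1.33438066,  0.47064231, -1.22596068]), 'torque': array([-0.01754911,  0.0114772 ,  0.01142996]), 'opening': 0.08809178350924216}
```

View pics/a_top.png

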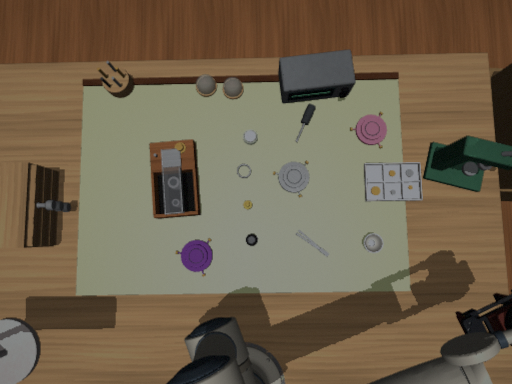

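View pics/a_side.png

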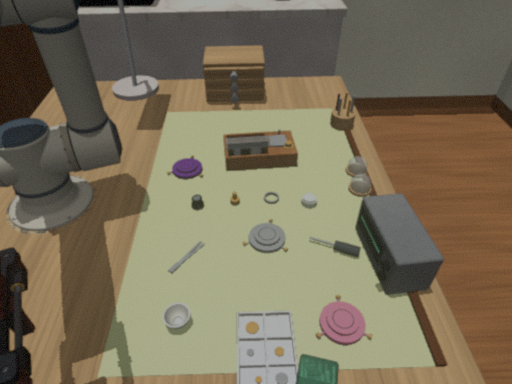

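View pics/a_wrist.png

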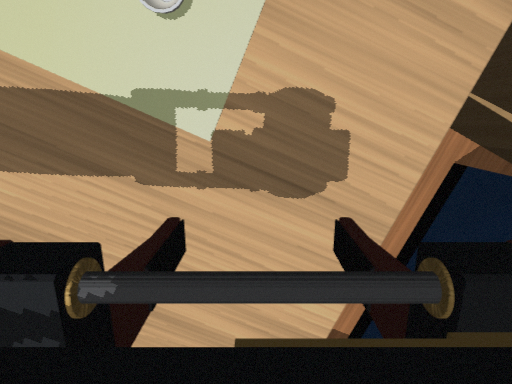

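Top view: the dispenser is at about (175,180). There are three holder-shaped things: grey (294,178), purple (197,256) and pink (372,129). The grey one is the steel holder, and the coloured ones are look-alikes. I'll enlarge both.

```bash
python3 - <<'E'
import cv2,numpy as np
t=cv2.imread("pics/a_top.png");s=cv2.imread("pics/a_side.png")
a=cv2.resize(t[130:230,140:210],None,fx=5.5,fy=5.5,interpolation=cv2.INTER_CUBIC)
b=cv2.resize(t[150:205,265:325],(400,366),interpolation=cv2.INTER_CUBIC)
o=np.zeros((550,800,3),np.uint8);o[:550,:385]=a[:550,:385];o[:366,390:790]=b
cv2.imwrite("pics/b_top.png",o)
cv2.imwrite("pics/b_side.png",cv2.resize(s[120:180,210:310],(800,480),interpolation=cv2.INTER_CUBIC))
E
```

```text
(no output)
```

View pics/b_top.png

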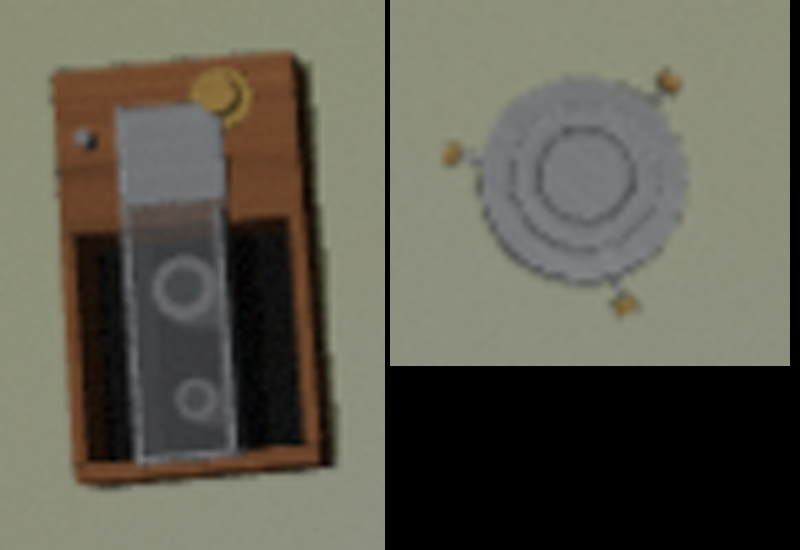

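View pics/b_side.png

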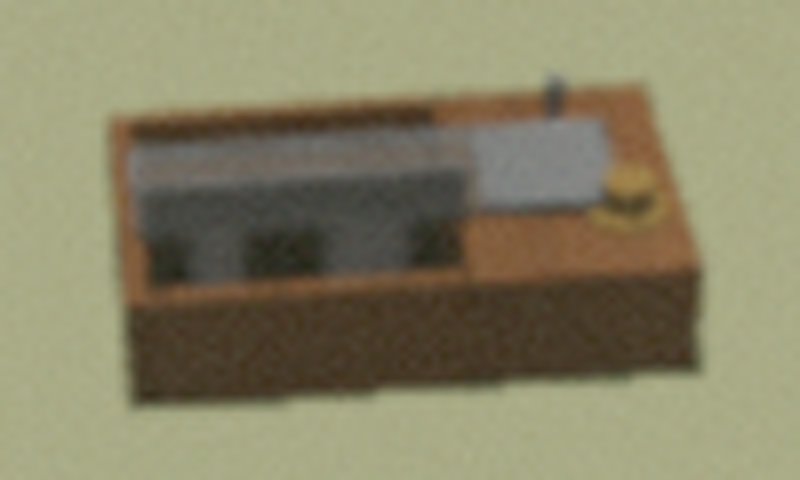

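```bash
cat > h.py <<'E'
import numpy as np
def ray(s,u,v,z):
    R=np.array(s["R"]);t=np.array(s["t"]);c=-R.T@t
    d=R.T@np.array([(u-s["cx"])/s["fx"],(v-s["cy"])/s["fy"],1]);return c+d*(z-c[2])/d[2]
def proj(s,X):
    p=np.array(s["R"])@X+np.array(s["t"]);return s["fx"]*p[0]/p[2]+s["cx"],s["fy"]*p[1]/p[2]+s["cy"]
E
python3 - <<'E'
from h import *; import cv2
s=np.load("a_top.npz"); f=lambda u,v,z:np.round(ray(s,u/5.5+140-.4,v/5.5+130-.4,z),4)
for n,u,v,z in[("boxTL",55,72,.05),("boxTR",293,55,.05),("boxBR",322,462,.05),("boxBL",80,485,.05),("cTL",75,235,.05),("cTR",290,217,.05),("cBR",305,445,.05),("cBL",85,465,.05),("wide",184,288,.048),("narrow",196,400,.048),("knob",213,92,.06),("lipBR",237,452,.074),("lipTR",226,205,.074)]: print(n,f(u,v,z))
# holder: grey mask in region
im=s["frame"];hsv=cv2.cvtColor(im,cv2.COLOR_RGB2HSV)
m=((hsv[...,1]<30)&(hsv[...,2]>90)).astype(np.uint8); roi=np.zeros_like(m);roi[150:205,265:325]=m[150:205,265:325]
roi=cv2.morphologyEx(roi,cv2.MORPH_OPEN,np.ones((5,5)))
c=max(cv2.findContours(roi,0,1)[0],key=cv2.contourArea);e=cv2.fitEllipse(c);print(e, ray(s,*e[0],.012), e[1][0]/s["fx"]*1.18)
E
```

```text
boxTL [0.6764 0.2536 0.05  ]
boxTR [0.6829 0.1301 0.05  ]
boxBR [0.4724 0.1149 0.05  ]
boxBL [0.4628 0.2377 0.05  ]
cTL [0.5909 0.242  0.05  ]
cTR [0.5982 0.1315 0.05  ]
cBR [0.4811 0.1235 0.05  ]
cBL [0.4729 0.2353 0.05  ]
wide [0.5627 0.1861 0.048 ]
narrow [0.5051 0.1795 0.048 ]
knob [0.662  0.1694 0.06  ]
lipBR [0.4767 0.1533 0.074 ]
lipTR [0.6009 0.1596 0.074 ]
((293.43597412109375, 176.7041015625), (30.778972625732422, 31.267921447753906), 130.97520446777344) [ 0.57658869 -0.1553404   0.012     ] 0.08822906155469683
```

```bash
python3 - <<'E'
from station import r
import cv2,numpy as np
r.reach([0.52,-0.13,0.36],[180,0,94])
for n in("side","wrist"):
    s=r.snapshot(n); cv2.imwrite(f"pics/c_{n}.png",s["frame"][:,:,::-1]); np.savez(f"c_{n}.npz",**s)
print(r.sense()["joints"],r.sense()["tcp_pos"])
r.reach([0.472,0.178,0.36],[180,0,4])
r.wait(0.3)
s=r.snapshot("wrist"); cv2.imwrite("pics/d_wrist.png",s["frame"][:,:,::-1]); np.savez("d_wrist.npz",**s)
q=r.sense();print(q["joints"],q["tcp_pos"],q["orientation"],q["clock"],np.round(q["contact_force"],1))
E
```

```text
[-1.77676059e+01 -4.89976505e+00  8.51629131e+01 -1.13096350e-02
  9.97310788e+01 -2.16683260e+01] [ 0.51988019 -0.13092233  0.36004563]
[ 1.67774335e+01 -9.81467671e+00  8.96704181e+01  1.40863014e-03
  1.00144334e+02  1.02789378e+02] [0.47208141 0.17784277 0.35998454] [-1.79998664e+02  3.80089597e-04  3.98830366e+00] 4.3083 [-0.9  0.5 -0.4]
```

View pics/c_side.png

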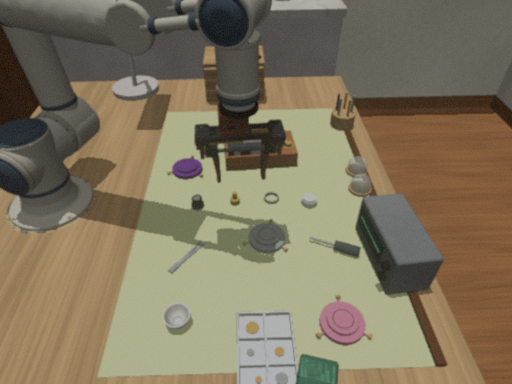

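View pics/c_wrist.png

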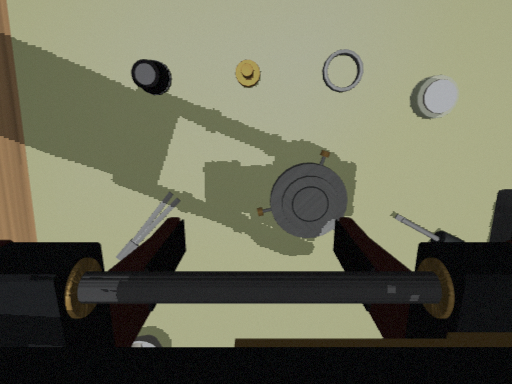

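View pics/d_wrist.png

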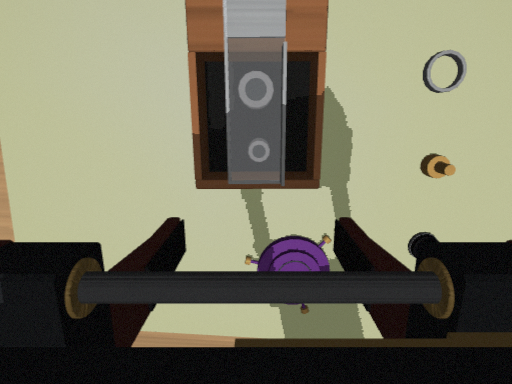

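```bash
python3 - <<'E'
import cv2,numpy as np
s=cv2.imread("pics/c_side.png");d=cv2.imread("pics/d_wrist.png")
cv2.imwrite("pics/e_side.png",cv2.resize(s[115:190,185:305],(800,500),interpolation=cv2.INTER_CUBIC))
cv2.imwrite("pics/e_d.png",cv2.resize(d[0:200,170:350],(540,600),interpolation=cv2.INTER_CUBIC))
E
```

```text
(no output)
```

View pics/e_side.png

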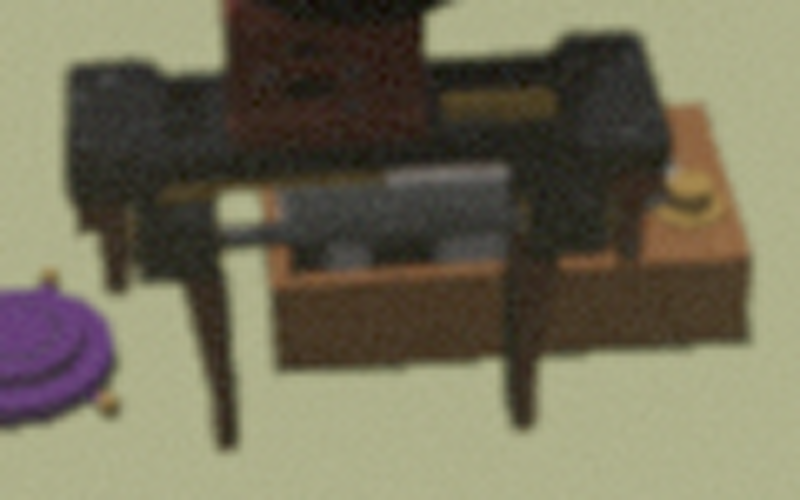

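View pics/e_d.png

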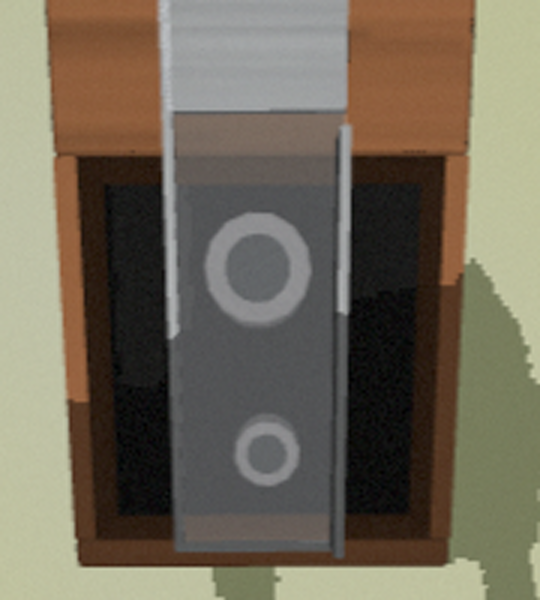

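```bash
python3 - <<'E'
from h import *; import cv2
s=np.load("d_wrist.npz"); f=lambda u,v,z:np.round(ray(s,u/3+170-.3,v/3-.3,z),4)
im=s["frame"];g=cv2.cvtColor(im,cv2.COLOR_RGB2GRAY)
for n,(x0,x1,y0,y1) in dict(wide=(236,276,66,113),narrow=(245,273,135,166)).items():
    roi=np.zeros_like(g);m=(g>125).astype(np.uint8);roi[y0:y1,x0:x1]=m[y0:y1,x0:x1]
    c=max(cv2.findContours(roi,0,1)[0],key=cv2.contourArea);(u,v),rad=cv2.minEnclosingCircle(c)
    e=cv2.fitEllipse(c);print(n,(u,v),e[0],ray(s,*e[0],.048),"diam",2*rad/s["fx"]*(s["t"]*0+(-s["R"].T@s["t"])[2]-.048)[0])
P={n:f(u,v,.05) for n,u,v in[("TL",78,157),("TR",447,157),("BR",430,540),("BL",95,540)]};print(P)
for n,u,v in[("lipT",347,125),("lipB",338,557)]:print(n,f(u,v,.074))
# dispenser frame: 2D rigid fit of compartment corners
A=np.array([[58,57],[58,-55],[-60,-55],[-60,57]])/1e3;B=np.array([P[k][:2] for k in("TL","TR","BR","BL")])
a=A[:,0]+1j*A[:,1];b=B[:,0]+1j*B[:,1];q=np.sum(np.conj(a-a.mean())*(b-b.mean()));R=q/abs(q);t=b.mean()-R*a.mean()
print("yaw",np.degrees(np.angle(R)),"orig",t,"scale",abs(q)/np.sum(abs(a-a.mean())**2),"res",abs(R*a+t-b))
for n,x in dict(wide=27,narrow=-28,pin=122-24j).items(): print(n,R*x/1e3+t)
s=np.load("c_wrist.npz");im=s["frame"];hsv=cv2.cvtColor(im,cv2.COLOR_RGB2HSV)
m=(hsv[...,1]<60).astype(np.uint8);roi=np.zeros_like(m);roi[155:245,265:350]=m[155:245,265:350]
roi=cv2.morphologyEx(roi,cv2.MORPH_OPEN,np.ones((9,9)))
c=max(cv2.findContours(roi,0,1)[0],key=cv2.contourArea);e=cv2.fitEllipse(c);print(e,ray(s,*e[0],.012))
E
```

```text
wide (255.5, 88.64286041259766) (255.45330810546875, 88.74685668945312) [0.56554032 0.18798233 0.048     ] diam 0.03618187214522767
narrow (258.5, 150.75) (258.483642578125, 150.66207885742188) [0.50785803 0.18125072 0.048     ] diam 0.020585566732267278
{'TL': array([0.5932, 0.2441, 0.05  ]), 'TR': array([0.6007, 0.1327, 0.05  ]), 'BR': array([0.4827, 0.1245, 0.05  ]), 'BL': array([0.4751, 0.2367, 0.05  ])}
lipT [0.6019 0.1652 0.074 ]
lipB [0.4802 0.1571 0.074 ]
yaw 3.8196097763458803 orig (0.5389893941264831+0.18356883667194832j) scale 1.0016014356705567 res [0.00024706 0.00022791 0.00021249 0.00034024]
wide (0.5659294197627026+0.18536745245077235j)
narrow (0.5110515897629961+0.18170360549390857j)
pin (0.6623171684342816+0.16774922592184693j)
((308.88702392578125, 201.8821258544922), (75.63188934326172, 81.73277282714844), 153.93714904785156) [ 0.57975667 -0.15457599  0.012     ]
```

Wide die is the farther ring: wrist pixel (255,89), diameter 36 mm (should be 34). The narrow one is at (258,151), 21 mm (should be 22), and the centres are 58 mm apart (should be about 55). The compartment corners fit the given sizes within 0.4 mm. The top and wrist cameras differ by 2–3 mm, so I'll use averages and push the lip next.

```bash
cat >> h.py <<'E'
yaw=3.82; c_,s_=np.cos(np.radians(yaw)),np.sin(np.radians(yaw))
ex=np.array([c_,s_]);ey=np.array([-s_,c_]);G=np.array([0.5643,0.1862])
HOLD=np.array([0.578,-0.155])
E
python3 - <<'E'
from station import r
from h import *; import cv2
S=G-0.093*ey
r.reach([*S,0.29],[180,0,yaw])
r.servo_line([*S,0.245],speed=.1)
f0=r.sense()["contact_force"]
for d in(-.06,-.03,0):
    r.servo_line([*(G+d*ey),0.245],speed=.08); print(d,np.round(r.sense()["contact_force"]-f0,1))
r.wait(.2);q=r.sense();print(q["clock"],q["tcp_pos"],np.round(q["contact_force"]-f0,1))
for n in("side","wrist"):
    s=r.snapshot(n); cv2.imwrite(f"pics/f_{n}.png",s["frame"][:,:,::-1]); np.savez(f"f_{n}.npz",**s)
a=cv2.imread("pics/f_side.png")[90:190,190:320];cv2.imwrite("pics/f_sidec.png",cv2.resize(a,(780,600),interpolation=cv2.INTER_CUBIC))
E
```

```text
-0.06 [-0.4 -2.6  1.8]
-0.03 [-2.4 -1.8  2.4]
0 [-3.4 -1.7  1.9]
7.3667 [0.56403704 0.18624943 0.24480983] [-3.1 -0.7  0.4]
```

View pics/f_sidec.png

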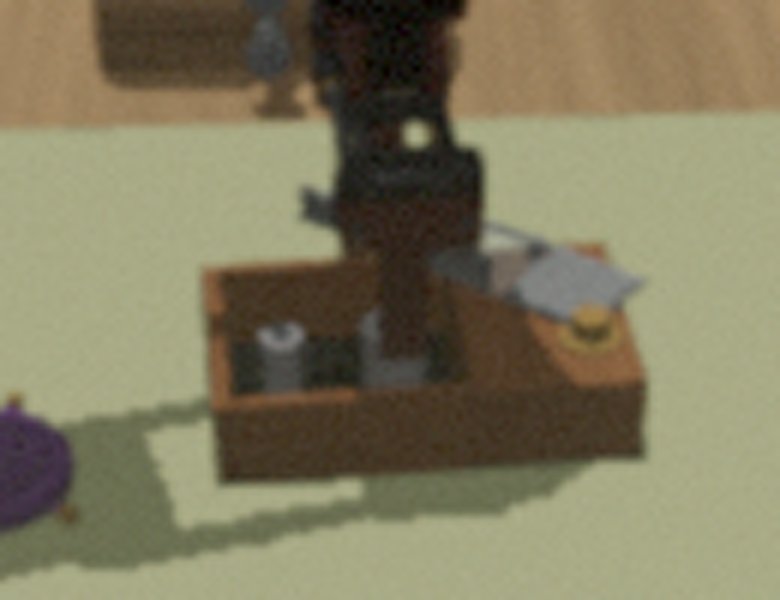

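View pics/f_wrist.png

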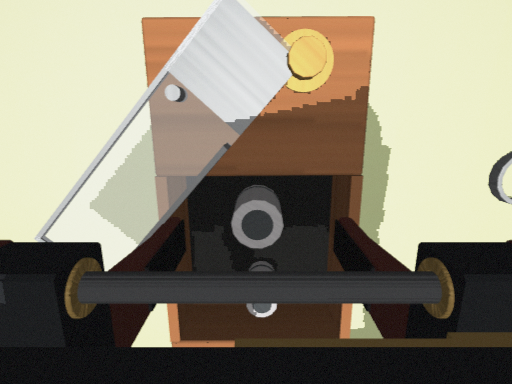

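The flap is open and held by the finger. The wrist view shows the wide die unobstructed, top at (258,225), and the compartment edges between the fingers. I'll re-measure both from this close view.

```bash
python3 - <<'E'
from h import *; import cv2
s=np.load("f_wrist.npz");im=s["frame"];g=cv2.cvtColor(im,cv2.COLOR_RGB2GRAY)
# bright ring of wide top
m=((g>115)).astype(np.uint8);roi=np.zeros_like(m);roi[196:252,228:288]=m[196:252,228:288]
c=max(cv2.findContours(roi,0,1)[0],key=cv2.contourArea);e=cv2.fitEllipse(c);h=(-s["R"].T@s["t"])[2]-.048
w=ray(s,*e[0],.048);print(e[0],w,np.array(e[1])*h/s["fx"])
# wall inner edges at z=.05: right (331..), left
for n,u,v in[("L",187.5,190),("R",331.5,190),("Louter",155,180),("Router",362,180)]:print(n,ray(s,u,v,.05)[:2],(ray(s,u,v,.05)[:2]-G)@ey)
print("die in tool",(w[:2]-G)@ex,(w[:2]-G)@ey)
s2=np.load("f_side.npz");print("narrow side",ray(s2,281/6+190-.4,332/6+90-.4,.048))
cv2.imwrite("pics/g.png",cv2.resize(im[160:384,130:390,::-1],(696,600),interpolation=cv2.INTER_CUBIC))
E
```

```text
(256.9266357421875, 223.63226318359375) [0.56575145 0.18807879 0.048     ] [0.02833789 0.02994804]
L [0.58555373 0.23197874] 0.04426106483385855
R [0.59129777 0.14386533] -0.04403926090360032
Louter [0.59054166 0.25173579] 0.06364191422320355
Router [0.5987237  0.12615851] -0.062201480930269754
die in tool 0.0015733900736204722 0.001777922258825449
narrow side [0.50844452 0.17877506 0.048     ]
```

View pics/g.png

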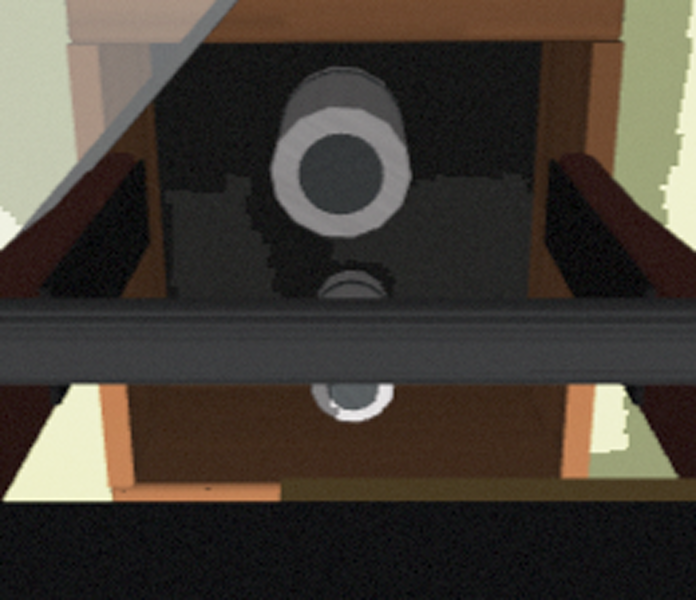

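The compartment's inner edges sit at columns 167 and 351, midpoint 259.3. The fingers are symmetric about 259, so they're centred, and the die is within about 2 mm. Going straight down in steps, checking force.

```bash
python3 - <<'E'
from station import r
from h import *; import cv2
f0=r.sense()["contact_force"]
for z in(.228,.218,.211,.205,.200):
    r.servo_line([*G,z],speed=.06); q=r.sense(); df=q["contact_force"]-f0; print(z,np.round(df,1),np.round(q["tcp_pos"],4))
    if abs(df[2])>10: print("STOP");break
else:
    r.grab(25); q=r.sense(); print("open",q["opening"],np.round(q["contact_force"]-f0,1),q["clock"])
E
```

```text
0.228 [ 2.7 -2.  -1.7] [0.5641 0.1858 0.2267]
0.218 [ 1.5 -1.6 -1.9] [0.5641 0.1861 0.2172]
0.211 [ 1.  -2.9 -0.9] [0.5642 0.1861 0.2104]
0.205 [ 1.8 -1.9 -0.3] [0.5642 0.1861 0.2045]
0.2 [ 2.4 -1.2 -0.2] [0.5642 0.1861 0.1995]
open 0.03380948615137789 [ 1.5 -1.3  0.9] 9.8583
```

```bash
python3 - <<'E'
from station import r
from h import *; import cv2
r.servo_line([*G,.33],speed=.09); r.wait(.3)
q=r.sense();print(q["opening"],q["clock"],np.round(q["contact_force"],1))
for n in("side","wrist"):
    s=r.snapshot(n); cv2.imwrite(f"pics/i_{n}.png",s["frame"][:,:,::-1]); np.savez(f"i_{n}.npz",**s)
a=cv2.imread("pics/i_side.png")[70:170,190:320];cv2.imwrite("pics/i_sidec.png",cv2.resize(a,(780,600),interpolation=cv2.INTER_CUBIC))
E
```

```text
0.03368531748559172 11.75 [ 0.2  0.6 -0.5]
```

View pics/i_sidec.png

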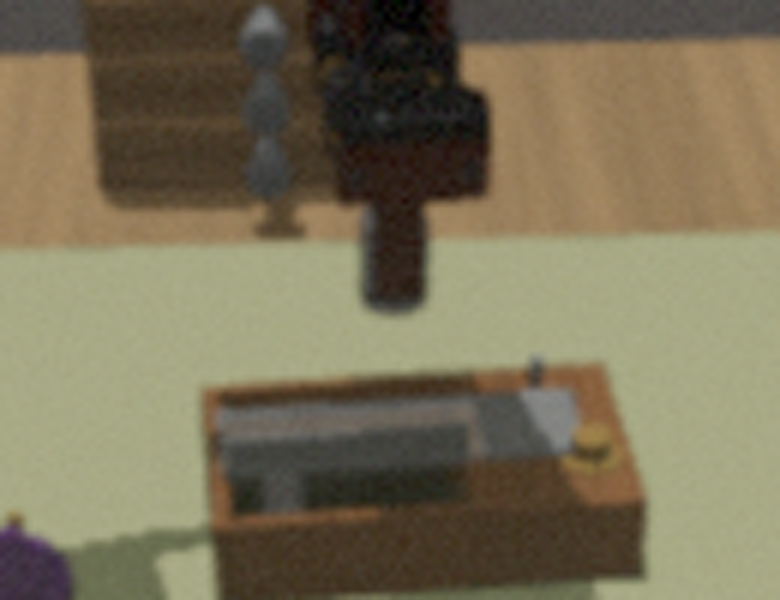

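View pics/i_wrist.png

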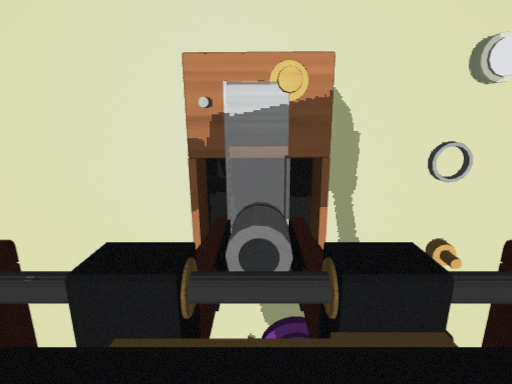

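The die is gripped upright (opening 33.7 mm). The flap is shut again and the narrow die is visible under it at crop (285,490). Next, a look straight down on the grey holder with the same tool yaw.

```bash
python3 - <<'E'
from station import r
from h import *; import cv2
r.reach([*(HOLD-.07*ex),.33],[180,0,yaw]); r.wait(.3)
q=r.sense();print(q["opening"],q["clock"],q["tcp_pos"])
for n in("side","wrist"):
    s=r.snapshot(n); cv2.imwrite(f"pics/j_{n}.png",s["frame"][:,:,::-1]); np.savez(f"j_{n}.npz",**s)
a=cv2.imread("pics/j_side.png")[150:280,190:340];cv2.imwrite("pics/j_sidec.png",cv2.resize(a,(690,600),interpolation=cv2.INTER_CUBIC))
E
```

```text
0.03372075352986278 13.4667 [ 0.50844585 -0.15899137  0.3299267 ]
```

View pics/j_wrist.png

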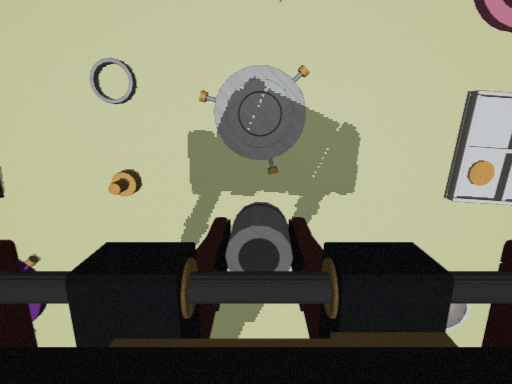

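View pics/j_sidec.png

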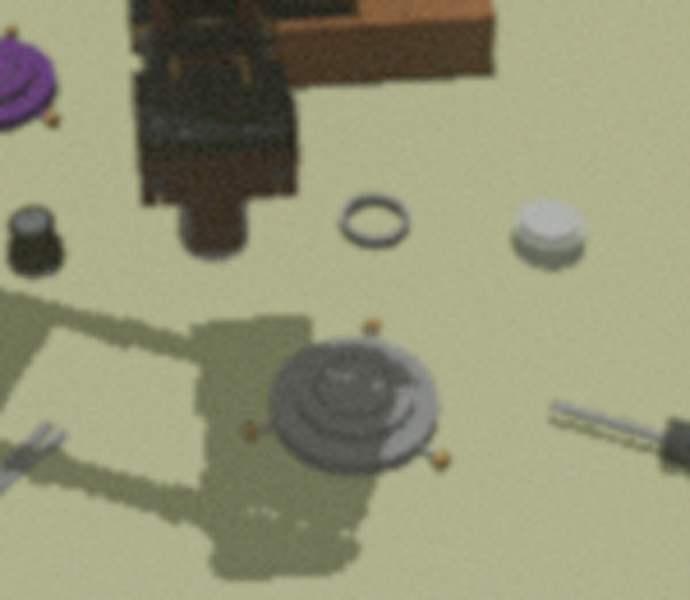

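```bash
python3 - <<'E'
from h import *; import cv2
s=np.load("j_wrist.npz");T=np.array([0.50844585,-0.15899137])
h=ray(s,260,113.3,.020);b=ray(s,260,113,.012);print("holder wrist ring",h,"base",b,"rel tool",(h[:2]-T)@ex,(h[:2]-T)@ey, "dia",92/s["fx"]*((-s["R"].T@s["t"])[2]-.012))
d=ray(s,260,255,.3299-.196+.044);print("die wrist",d,(d[:2]-T)@ex,(d[:2]-T)@ey)
s2=np.load("j_side.npz");print("holder side",ray(s2,354/4.6+190-.4,388/4.6+150-.4,.020), "base",ray(s2,354/4.6+190-.4,404/4.6+150-.4,.012))
b=cv2.cvtColor(s["frame"],cv2.COLOR_RGB2BGR)[50:270,180:340];cv2.imwrite("pics/k.png",cv2.resize(b,(436,600),interpolation=cv2.INTER_CUBIC))
E
```

```text
holder wrist ring [ 0.579828   -0.15480773  0.02      ] base [ 0.58022234 -0.15479831  0.012     ] rel tool 0.07150227935091637 -0.0005812881026260521 dia 0.09327388547703111
die wrist [ 0.51055789 -0.15909081  0.1779    ] 0.002100718479559421 -0.00023992293504261736
holder side [ 0.5790796  -0.15851167  0.02      ] base [ 0.5789867 -0.1625894  0.012    ]
```

View pics/k.png

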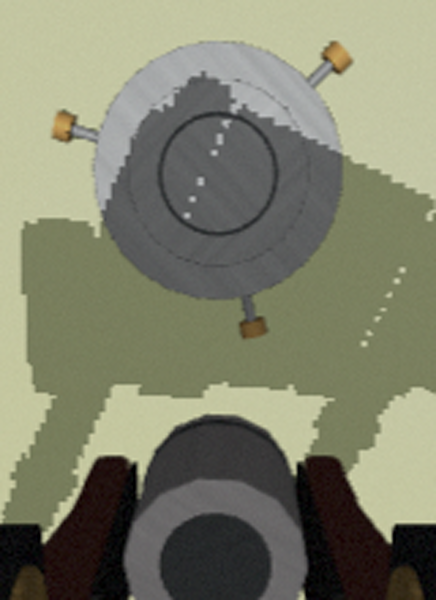

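Grey holder: ring centre at wrist pixel (260,113). Relative to the die in hand, the target is (0.578, −0.155), and the top and side views agree within 2–4 mm. Lowering until contact.

```bash
python3 - <<'E'
from station import r
from h import *; import cv2
H=[0.578,-0.1548]
r.servo_line([*H,.33],speed=.08)
r.servo_line([*H,.222],speed=.08); r.wait(.3)
f0=r.sense()["contact_force"];z=.222
while z>.2135:
    z-=.0005; r.servo_line([*H,z],speed=.01); r.wait(.08); q=r.sense(); df=(q["contact_force"]-f0)[2]
    print(round(z,4),round(q["tcp_pos"][2],4),round(df,1))
    if df>4: break
print(q["clock"],q["tcp_pos"])
for n in("side",):
    s=r.snapshot(n); cv2.imwrite(f"pics/l_{n}.png",s["frame"][:,:,::-1])
a=cv2.imread("pics/l_side.png")[150:280,190:340];cv2.imwrite("pics/l_sidec.png",cv2.resize(a,(690,600),interpolation=cv2.INTER_CUBIC))
E
```

```text
0.2215 0.2214 -0.5
0.221 0.221 0.1
0.2205 0.2205 0.4
0.22 0.22 0.5
0.2195 0.2195 0.5
0.219 0.219 -0.3
0.2185 0.2185 0.4
0.218 0.218 0.4
0.2175 0.2175 0.1
0.217 0.217 -0.2
0.2165 0.2169 4.3
20.0583 [ 0.57802684 -0.15480711  0.21693   ]
```

View pics/l_sidec.png

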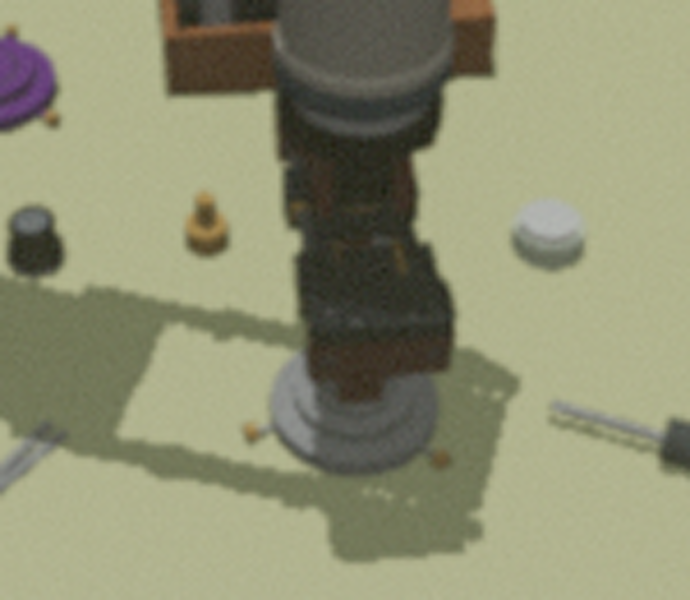

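Contact came at 4 N, at the expected height. Releasing, going straight up, then moving clear to check.

```bash
python3 - <<'E'
from station import r
from h import *; import cv2
H=[0.578,-0.1548]
r.let_go(); r.wait(.3); r.servo_line([*H,.34],speed=.08)
r.reach([*(HOLD-.07*ex),.34],[180,0,yaw]); r.wait(.2)
s=r.snapshot("wrist"); np.savez("m_wrist.npz",**s); cv2.imwrite("pics/m_wrist.png",s["frame"][:,:,::-1])
r.reach([0.30,-0.50,.40],[180,0,yaw]); r.wait(.2)
for n in("side","top"):
    s=r.snapshot(n); np.savez(f"m_{n}.npz",**s); cv2.imwrite(f"pics/m_{n}.png",s["frame"][:,:,::-1])
print(r.sense()["clock"])
a=cv2.imread("pics/m_side.png")[115:265,200:340];b=cv2.imread("pics/m_top.png")[130:230,145:325]
cv2.imwrite("pics/m_sidec.png",cv2.resize(a,(560,600),interpolation=cv2.INTER_CUBIC));cv2.imwrite("pics/m_topc.png",cv2.resize(b,(792,440),interpolation=cv2.INTER_CUBIC))
E
```

```text
25.4833
```

View pics/m_wrist.png

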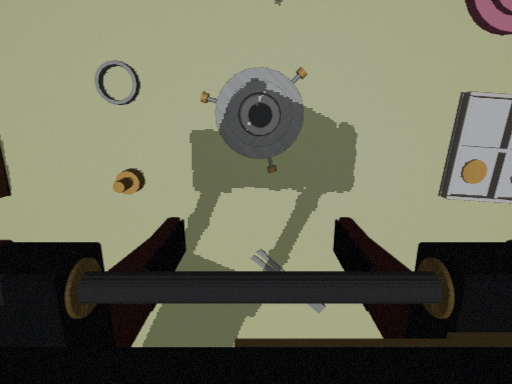

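View pics/m_sidec.png

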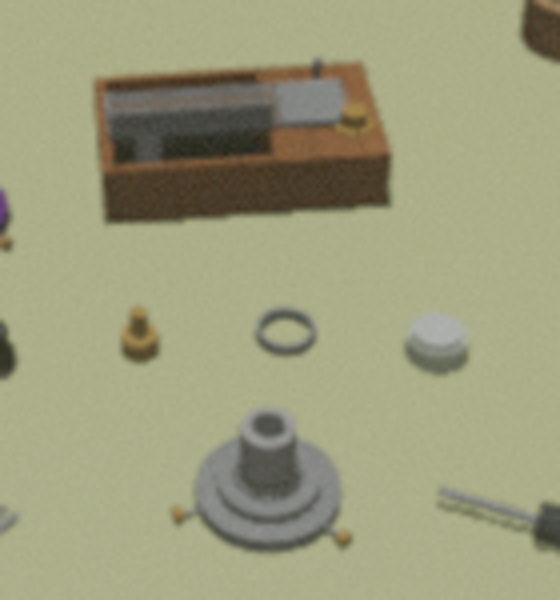

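View pics/m_topc.png

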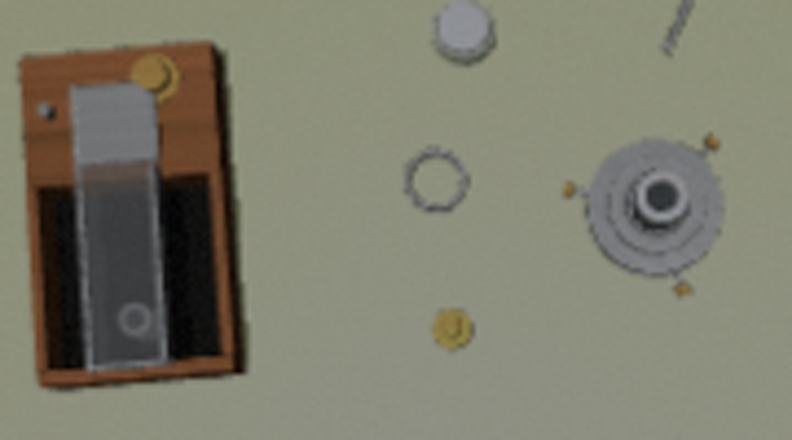

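```bash
python3 - <<'E'
from h import *
s=np.load("m_top.npz");f=lambda u,v,z:np.round(ray(s,u/4.4+145-.4,v/4.4+130-.4,z),4)
print("die",f(661.5,197,.064),"base",f(654.5,206.5,.012),"narrow",f(135,319,.048))
s=np.load("m_wrist.npz");print("wrist die",ray(s,260,114,.064),"base",ray(s,259.5,113,.012))
E
```

```text
die [ 0.5756 -0.1558  0.064 ] base [ 0.5771 -0.1551  0.012 ] narrow [0.5057 0.1794 0.048 ]
wrist die [ 0.57920639 -0.15526834  0.064     ] base [ 0.58075152 -0.1547611   0.012     ]
```

```bash
python3 - <<'E'
from station import r
r.hand_in(); print(r.sense()["clock"])
E
```

```text
the job is handed in; nothing more can be done
the job is handed in; nothing more can be done
```

The wide die is standing upright on the grey steel holder, and I handed the job in at about 25.5 s on the robot's clock, against the 48 s limit. I pushed the flap open by its lip with a finger's back and held it while reaching in. I gripped the die, lifted it straight out, and set it down until I felt a light contact of about 4 N before letting go.

Last checks:
- **Die position:** the top and wrist views both put the die about 1.6 mm from the holder's centre.
- **Flap:** it is shut.
- **Narrow die:** it is standing within 1 mm of its first top-view position.
- **Robot:** the gripper is open and clear of everything.

The cameras did not fully agree. Top and wrist positions differed by 2–4 mm in x, and the side view of the holder was about 3–4 mm off in y, more than the stated 2 mm. I used averages and positions relative to the gripper instead. The dies also measured 58 mm apart, where the task says about 55 mm.

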